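# Fit the tube head to the laboratory mixer and set its speed

### The job

Fit the eight-tube head to the mixer: line up its two lugs with the entry slots of the drive socket, push it down against the spring and twist it clockwise until it stops, so that it springs up into its catch and stays locked there, upright. Then turn the mixer's speed dial to mark 4 on its scale and let go. Leave the single-tube cup head, the tube rack and the reagent bottle as they stand.

Things in the scene. Friction and masses are not known exactly. Their poses are not given: they have to be found in the camera images.
- mixer: Bench mixer, fixed, white and grey. Origin on the bench under the axis of its drive socket; z up, the control deck with the dial lies to -x (robot side), y to its left. Housing x -215 to +85 mm, y -85 to +85; front deck 68 mm high, rear deck 78.
- socket (a point): Centre of the mouth of the drive socket, on its axis at the rim, 105 mm above the bench; axes as the mixer's. The socket is an aluminium collar on the rear deck: outer radius 50, bore radius 31, floor 21 mm below the rim. A channel under the rim (12 mm high from the floor, out to radius 41) runs clockwise from each entry slot to its catch.
- slot_a (a point): Middle of one of the two entry slots in the collar's rim, at radius 36 mm and +150 degrees from the mixer's x axis (counterclockwise seen from above). A slot is 40 degrees wide, open upwards, out to radius 41; a short black line on the rear deck lies outside each.
- slot_b (a point): Middle of the other entry slot, opposite the first, at radius 36 mm and -30 degrees from the mixer's x axis.
- catch_a (a point): On the rim over one of the two catch pockets, at radius 36 mm, 60 degrees clockwise of slot_a, so on the mixer's +y side (the other is opposite). There the rim is hollowed 4 mm higher from below, 40 degrees wide, and the channel ends, so the lug stops and springs up into it.
- plunger (a joint): Steel spring plunger, radius 12 mm, in the middle of the socket's floor; m, 0 when up (its top 11 mm below the rim), 0.010 when pushed flush with the floor. It pushes up with 5 N at 0 and 9 N at 0.010.
- tube_head: Eight-tube head, loose, 0.26 to 0.38 kg, 106 mm across, 100 high: round aluminium carrier with eight open sleeves and a black bar handle across its middle, standing upright on its spigot. Origin at the centre of the spigot's foot; z up, x along the handle. Same if turned half round. Spigot radius 29 (25 at the foot), 24 long. Disc radius 53, 24 to 30 mm up; sleeves at radius 32 to 52, up to 52 mm.
- lug_a (a point): Underside of one of the tube head's two lugs, 36 mm along its +x; the other is along -x. Lugs reach radius 38, are 30 degrees wide and lie 4 to 10 mm above the foot; a small tab on the disc's edge (radius 60) stands over each. Foot above the bench: 101 mm if lugs rest on the rim, 94 in the slots on the plunger, 84 pushed right down, 90 locked in the catch.
- handle (a point): Middle of the tube head's handle bar, where to grip: on the head's axis 84 mm above its foot, axes as the head's. Bar 64 mm along x, 14 mm thick, 32 mm high (68 to 100 mm above the foot). In the entry slots the bar lies along the line of the slots; locked, it lies square across the mixer (along the mixer's y).
- dial (a joint): Speed dial on the mixer's front deck, upright axis; rad, clockwise from above positive. 0 at mark 0, 0.471 (27 degrees) per mark: mark 4 is 1.885. Stays where left (0.06 Nm). Eleven white marks on a black plate, longer at 0, 5 and 10: 0 at front left (135 degrees counterclockwise of the mixer's x), 5 straight away from the robot (mixer's +x), 10 front right.
- dial_grip (a point): On the dial's axis at the height to grip, 100 mm above the bench, 150 mm from the socket's axis along the mixer's -x; x points along the grip bar to the end with the white pointer line. Bar 56 mm long, 14 mm thick, 77 to 110 mm above the bench, on a skirt of radius 30.
- cup_head: Single-tube head with a black rubber cup, 76 mm over its lugs, 66 mm high, on the same kind of spigot; loose, stands on the bench; leave it. Origin at the centre of its foot.
- rack: White tube rack, 80 x 210 mm, with capped blood tubes up to 93 mm high; leave it. Origin under its middle.
- bottle: White reagent bottle with a red screw cap, 84 mm across, 135 mm high; leave it. Origin under its middle.

How it is judged:
By the outcome, as a careful person would: the job done as asked, in the order asked, and still so for the second after the job is handed in, with the robot touching nothing.
It also fails if it takes over 58 s, if anything falls off the work surface, if the arm or the gripper's body presses on something with over 40 N, if the wrist force passes 120 N, or if a joint passes its speed limit or range.

### The arm

A 7-joint arm with a two-finger parallel gripper is mounted at the origin on the work surface. World frame = base frame: x ahead of the robot, y to its left, z up, the work surface at z = 0. Lengths are in m, angles in rad, forces in N, time in s.
With the tool pointing down it reaches from about 0.425 to 0.825 m from the base axis. Payload 3.6 kg.
Tool frame: the origin (TCP) lies at the very end of the fingers, on their centre line; the grasp point (between the pads) lies manip.grip_point_offset behind it (manip.grip_point_offset is the distance from the TCP to the grasp point, in m); z points along the fingers, y is the line along which they close (so a half turn about z gives the same grasp; the last joint's range is limited). The gripper opens to 93 mm and grips with 3 to 60 N. Pads are 15 mm wide; open, the fingers measure 128 mm over their backs; the gripper's body (75 mm by 188 mm) begins 65 mm behind the grasp point.
Start: joints at [1.105, 0.615, -0.013, 1.423, 0.008, 1.103, -0.04], TCP at [0.276, -0.588, 0.184] pointing down, gripper open.
Joint ranges: [-3.12, 3.12], [-0.3, 2.06], [-1.34, 1.32], [0.26, 2.42], [-1.36, 4.5], [0.01, 1.98], [-2.84, 2.84]. Speed limits (rad/s): [2.79, 2.79, 3.14, 3.14, 3.14, 3.14, 3.14].

### API

Orientations are given as a unit quaternion [w, x, y, z].
In Python, from cell import sensors, viewer, job, manip gives the robot as it stands. The module is installed in compiled form; this text tells all that it offers.
- The arm moves only by the shell command python3 -m inch 'ROWS' [FORCE]. ROWS is JSON, a list of rows, each a list of 3 entries, a list of its own where there are three numbers: the gripper's target within -1 to 1 (fully open at 1, half-way at 0, shut at -1), then the shift along the tool's x, y, z in m, then the turn, a rotation vector about the tool's x, y, z in rad. In form: [[claw, [dx, dy, dz], [wx, wy, wz]], ...]. A call has 1 to 5 rows; each row is the pose to reach, as a shift and turn from the pose commanded when the call began, along the tool's axes at that moment; what a row does not reach only later rows make up. A row lasts 1/8 s, in which the tool goes at most 62.5 mm and 10.7 degrees, less where a joint would pass 70% of its speed; a pose out of reach is approached as far as the arm can. A call with a gripper value outside its range is refused whole. The fingers move at their own pace and stop on an object; FORCE is the grip in N (left out, the last holds). Time passes only in rows, so rows that repeat a pose let the fingers close. It gives the time, the measured TCP pose, the force, the opening and the grip force at its end, in the units of the state.
- sensors.get_obs(): the state, without advancing time (a new reading comes with each control period).
- viewer.camera(name): name is "scene" or "top" or "wrist"; returns a dict with "img" (480x640x3 uint8, blue, green, red), "mtx" (3x3 intrinsics, pixels), "rvec" (rotation vector, rad) and "tvec" (3), from world to camera coordinates, as OpenCV has them; the wrist camera has in their place "T_tool_cam" (4x4, takes a point from camera to tool coordinates, whose origin is the TCP and whose axes are the flange's). Camera axes: x right, y down, z forward; pixel columns grow to the right and rows downward; lengths in m; the calibration is good to about 2 mm. A picture is of the moment at which its call begins: read the wrist's pose just before it. There is no depth.
- job.job_done(): hands the job in; it is judged then, once.
The state is a dict: "t": time; "joint_positions": joint angles; "joint_vel": joint speeds; "effort": joint torques, N m; "eef_pos": TCP position; "eef_rot": TCP orientation; "wrist_force": force on the tool from outside, world axes, zero at the start; "wrist_torque": the same for the moment, N m; "gripper_width": finger opening in m; "gripper_force": force on a finger pad.
Only numpy, scipy, OpenCV 4.12 (cv2) and the standard library are available. Lean on these libraries where they do the work, as an engineer would, in place of code of your own. Each camera call takes 0.05 s, during which the arm holds its last target. There are 200 camera calls.

## Working session

There is one attempt and no reset: what is moved stays moved. The work goes in short steps, Python scripts to look and compute and a shell command to move; the robot and the scene stay as the last step left them, time stands still between calls to the robot, and variables do not carry over. Pictures are saved under pics/ and viewed, at most 10 in all, crops included, and the job is handed in when it is done.

```bash
mkdir -p pics
python3 - <<'E'
from cell import sensors, viewer, job, manip
import cv2,numpy as np
o=sensors.get_obs();print(o['eef_pos'],o['eef_rot'],manip.grip_point_offset,o['t'])
for n in("top","scene"):
    c=viewer.camera(n);cv2.imwrite(f"pics/{n}0.png",c['img']);print(n,c['mtx'],c['rvec'],c['tvec'])
    np.savez(f"{n}0.npz",**c)
print(viewer.camera("wrist")['T_tool_cam'])
E
```

```text
[ 0.27577501 -0.58763571  0.18309279] [-1.22556175e-03  9.76022079e-01  2.17667900e-01 -2.92513209e-04] 0.0188 0.0
top [[515.73463712   0.         317.85154075]
 [  0.         515.73463712 234.29624035]
 [  0.           0.           1.        ]] [ 2.1384118  -2.18426958  0.12458954] [0.00431926 0.57320108 1.3494721 ]
scene [[439.47223255   0.         310.07335721]
 [  0.         439.47223255 240.75911976]
 [  0.           0.           1.        ]] [ 1.58483227  1.8949774  -0.82310192] [ 0.10090179 -0.30317904  1.53165149]
[[-8.69120820e-06 -9.53986009e-01 -2.99851121e-01  8.51914850e-02]
 [ 9.99999943e-01 -1.09296348e-04  3.18744777e-04  1.74687145e-04]
 [-3.36850690e-04 -2.99851101e-01  9.53985956e-01 -2.00023470e-01]
 [ 0.00000000e+00  0.00000000e+00  0.00000000e+00  1.00000000e+00]]
```

View pics/top0.png

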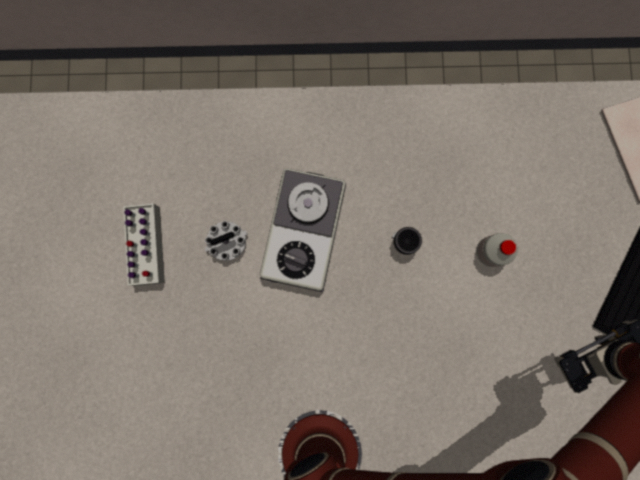

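View pics/scene0.png

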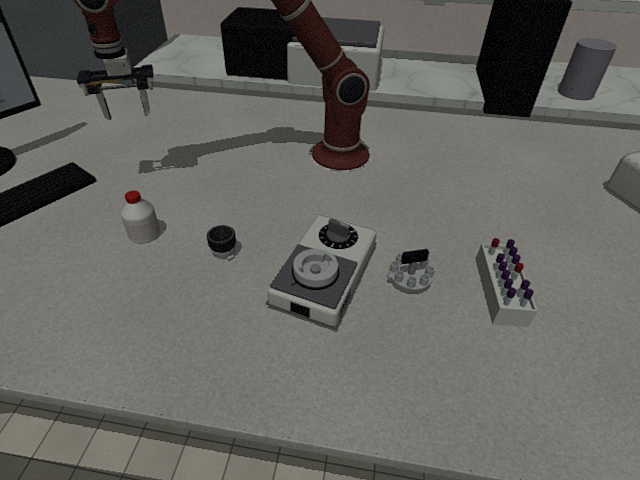

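The top picture shows the tube head around (226,241), the socket at (308,202) and the dial at (296,260). The cup is at (407,240), the rack at (142,245) and the bottle at (498,248). The scene view agrees. I'll convert these to rough positions, then move the wrist camera over them.

```bash
cat > h.py <<'E'
import cv2,numpy as np
from scipy.spatial.transform import Rotation as R
from cell import sensors, viewer, job, manip
def pose():
    o=sensors.get_obs();q=o['eef_rot'];T=np.eye(4)
    T[:3,:3]=R.from_quat(np.r_[q[1:],q[0]]).as_matrix();T[:3,3]=o['eef_pos'];return T,o
def ext(c,T=None):  # world-from-camera
    if T is not None: return T@c['T_tool_cam']
    M=np.eye(4);M[:3,:3]=cv2.Rodrigues(np.array(c['rvec']))[0];M[:3,3]=np.ravel(c['tvec']);return np.linalg.inv(M)
def ray(K,M,uv,z):
    uv=np.atleast_2d(np.array(uv,float));d=np.c_[(uv-K[:2,2])/K[[0,1],[0,1]],np.ones(len(uv))]@M[:3,:3].T
    return M[:3,3]+d*((z-M[2,3])/d[:,2])[:,None]
def toplane(K,M,img,z,cx,cy,half,s=0.0005):  # metric picture of plane z: +x up, +y left
    n=int(2*half/s);g=np.linspace(half,-half,n)
    Y,X=np.meshgrid(g+cy,g+cx);P=np.stack([X,Y,np.full_like(X,z)],-1)-M[:3,3];P=P@M[:3,:3]
    return cv2.remap(img,(K[0,0]*P[...,0]/P[...,2]+K[0,2]).astype(np.float32),(K[1,1]*P[...,1]/P[...,2]+K[1,2]).astype(np.float32),1)
def tomove(T,dw): return T[:3,:3].T@np.array(dw)
E
python3 - <<'E'
from h import *
c=np.load("top0.npz");K=c['mtx'];M=ext(c)
for n,uv,z in(("head@.1",(226,239),.1),("socket",(308,202),.105),("dial",(296,260),.1),("cup",(407,240),.06),("bottlecap",(508,247),.135),("rack",(142,245),.06)):
    print(n,ray(K,M,uv,z).round(3))
hs=cv2.cvtColor(c['img'],cv2.COLOR_BGR2GRAY)
m=np.zeros_like(hs);m[225:256,203:250]=(hs[225:256,203:250]<45)*255
for q in cv2.findContours(m,0,2)[0]:
    if cv2.contourArea(q)>20:
        r=cv2.minAreaRect(q);b=ray(K,M,cv2.boxPoints(r),.1);print(r,b.round(3))
T,o=pose();print(T.round(3))
E
```

```text
head@.1 [[0.558 0.227 0.1  ]]
socket [[0.649 0.016 0.105]]
dial [[0.501 0.049 0.1  ]]
cup [[ 0.55  -0.241  0.06 ]]
bottlecap [[ 0.52  -0.477  0.135]]
rack [[0.552 0.454 0.06 ]]
((220.6981201171875, 239.44338989257812), (8.37899398803711, 26.64794921875), 74.05460357666016) [[0.559 0.276 0.1  ]
 [0.577 0.21  0.1  ]
 [0.556 0.204 0.1  ]
 [0.538 0.27  0.1  ]]
[[ 0.905  0.425 -0.001  0.276]
 [ 0.425 -0.905  0.002 -0.588]
 [ 0.    -0.002 -1.     0.183]
 [ 0.     0.     0.     1.   ]]
```

```bash
cat >> h.py <<'E'
def plan(p,yaw):  # shift (tool axes) and turn to a tool-down pose with tool x at world yaw (deg)
    T,o=pose();a=np.radians(yaw)
    D=np.array([[np.cos(a),np.sin(a),0],[np.sin(a),-np.cos(a),0],[0,0,-1]])
    print("shift",tomove(T,np.array(p)-T[:3,3]).round(4),"turn",R.from_matrix(T[:3,:3].T@D).as_rotvec().round(3),"t",round(o['t'],2),"j7",o['joint_positions'][-1])
E
python3 -m inch '[[1,[0.038,-0.038,-0.02],[0,0,-0.14]],[1,[0.076,-0.076,-0.04],[0,0,-0.28]],[1,[0.114,-0.114,-0.06],[0,0,-0.42]],[1,[0.152,-0.152,-0.08],[0,0,-0.56]],[1,[0.19,-0.19,-0.1],[0,0,-0.7]]]'
python3 -c "
from h import *
plan((.52,.04,.30),106)"
```

```text
t: 0.78
eef_pos: [0.3677, -0.3338, 0.2848]
eef_rot: [-0.0, 0.841, 0.541, -0.0]
wrist_force: [0.9, 0.2, -1.4]
gripper_width: 0.0931
gripper_force: 0.0
shift [ 0.4033 -0.0163 -0.0152] turn [-0.    -0.    -0.707] t 0.78 j7 0.1831796216304603
```

```bash
python3 -m inch '[[1,[0.055,-0.002,-0.005],[0,0,-0.12]],[1,[0.11,-0.004,-0.01],[0,0,-0.24]],[1,[0.165,-0.006,-0.015],[0,0,-0.36]],[1,[0.22,-0.008,-0.015],[0,0,-0.48]],[1,[0.275,-0.011,-0.015],[0,0,-0.6]]]'
python3 -c "
from h import *
plan((.52,.04,.30),106)"
```

```text
t: 1.4
eef_pos: [0.4729, -0.0799, 0.2993]
eef_rot: [0.0, 0.644, 0.765, -0.0]
wrist_force: [0.6, -0.4, -0.1]
gripper_width: 0.0929
gripper_force: 0.0
shift [ 0.1101  0.0669 -0.0007] turn [ 0.     0.    -0.108] t 1.4 j7 0.13876649264670532
```

```bash
python3 -m inch '[[1,[0.05,0.033,0],[0,0,-0.1]],[1,[0.11,0.067,0],[0,0,-0.1]],[1,[0.11,0.067,0],[0,0,-0.1]],[1,[0.11,0.067,0],[0,0,-0.1]]]'
python3 - <<'E'
from h import *
T,o=pose();c=viewer.camera("wrist");cv2.imwrite("pics/w1.png",c['img']);np.savez("w1.npz",T=T,**c)
print(c['mtx'],T.round(3),o['joint_vel'].round(3) if hasattr(o['joint_vel'],'round') else o['joint_vel'])
plan((.558,.235,.30),106)
E
```

```text
t: 1.9
eef_pos: [0.52, 0.038, 0.2988]
eef_rot: [-0.0, 0.606, 0.795, -0.001]
wrist_force: [0.0, -0.5, -0.2]
gripper_width: 0.0929
gripper_force: 0.0
[[349.93089185   0.         317.99937757]
 [  0.         349.93089185 232.33491597]
 [  0.           0.           1.        ]] [[-0.266  0.964 -0.001  0.52 ]
 [ 0.964  0.266 -0.001  0.038]
 [-0.001 -0.001 -1.     0.299]
 [ 0.     0.     0.     1.   ]] [ 0.036 -0.011  0.033  0.006  0.005  0.002  0.001]
shift [ 0.1813  0.0889 -0.0014] turn [-0.001  0.001 -0.013] t 1.95 j7 -0.04859105501031435
```

View pics/w1.png

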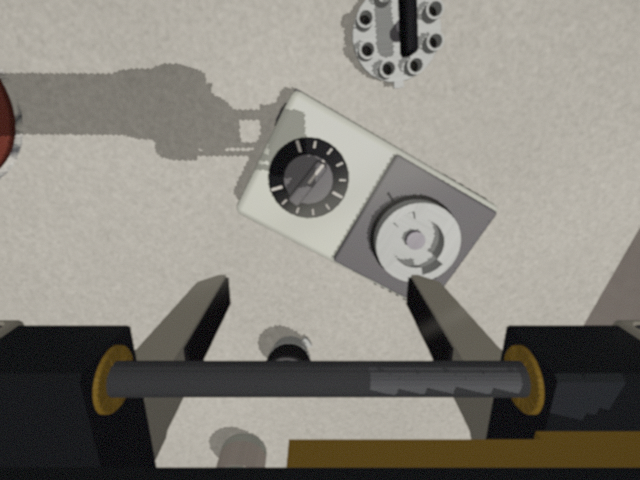

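The wrist view shows the collar centred near (417,239), the plunger at (415,239), and the dial plate at (309,177) with its pointer toward (320,165). The head sits at the top edge with its bar near (407,28). Next I'll measure the mixer from masks.

Run:
```python
from h import *
c=dict(np.load("w1.npz"));K=c['mtx'];M=ext(c,c['T']);g=cv2.cvtColor(c['img'],cv2.COLOR_BGR2GRAY)
def circ(z,p,half,lo,hi,name):
    w=toplane(K,M,g,z,*p,half);m=cv2.inRange(w,lo,hi);m=cv2.morphologyEx(m,cv2.MORPH_OPEN,np.ones((5,5)))
    n=w.shape[0]
    q=max(cv2.findContours(m,0,2)[0],key=cv2.contourArea);h=cv2.convexHull(q);e=cv2.fitEllipse(h)
    x,y=p[0]+half-e[0][1]*.0005,p[1]+half-e[0][0]*.0005
    print(name,round(x,4),round(y,4),"dia mm",np.array(e[1])*.5);return w,np.array([x,y])
a=ray(K,M,(417,239),.105)[0];b=ray(K,M,(309,177),.069)[0];print(a,b,ray(K,M,(415,239),.094))
w1,s=circ(.105,a[:2],.062,140,255,"collar");w2,d=circ(.069,b[:2],.058,0,110,"plate")
print(np.linalg.norm(s-d),np.degrees(np.arctan2(*(s-d)[::-1])))
w3=toplane(K,M,g,.11,d[0],d[1],.058)
cv2.imwrite("pics/mix.png",np.hstack([cv2.resize(x,(260,260)) for x in(w1,w2,w3)]))
```

```text
[0.64722605 0.02282407 0.105     ] [0.50515094 0.0543467  0.069     ] [[0.64902279 0.01946987 0.094     ]]
collar 0.6508 0.018 dia mm [100.48468781 100.94562531]
plate 0.5041 0.0531 dia mm [97.01300049 97.57752228]
0.15085196792785938 -13.451527730515435
```

View pics/mix.png

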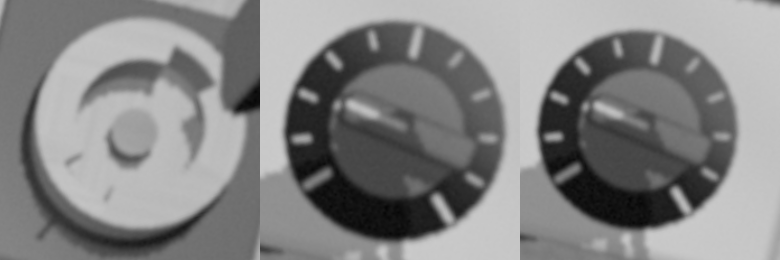

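```bash
python3 -m inch '[[1,[0.036,0.018,0],[0,0,-0.01]],[1,[0.07,0.034,0],[0,0,-0.01]],[1,[0.1,0.05,0],[0,0,-0.01]],[1,[0.1,0.05,0],[0,0,-0.01]],[1,[0.1,0.05,0],[0,0,-0.01]]]'
python3 - <<'E'
from h import *
T,o=pose();c=viewer.camera("wrist");cv2.imwrite("pics/w2.png",c['img']);np.savez("w2.npz",T=T,**c)
E
```

```text
t: 2.58
eef_pos: [0.5423, 0.1451, 0.2991]
eef_rot: [0.001, 0.604, 0.797, -0.001]
wrist_force: [0.1, 0.1, 1.2]
gripper_width: 0.0925
gripper_force: 0.0
```

View pics/w2.png

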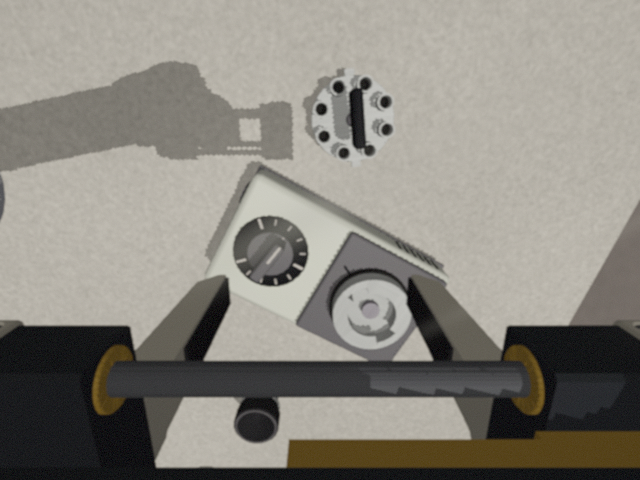

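The mixer measures well: the collar is 100 mm across, the dial is 151 mm from the socket, and the yaw is about -13°. The pointer is near +60° in world, roughly mark 2.3. In w2 the head is near (352,115), with its bar centred at (358,118).

Run:
```python
from h import *
c=dict(np.load("w2.npz"));K=c['mtx'];M=ext(c,c['T']);g=cv2.cvtColor(c['img'],cv2.COLOR_BGR2GRAY)
p=ray(K,M,(356,112),.1)[0][:2];half=.08
w=toplane(K,M,g,.1,*p,half);m=cv2.inRange(w,0,45)
for q in cv2.findContours(m,0,2)[0]:
    if cv2.contourArea(q)>600:
        r=cv2.minAreaRect(q);b=cv2.boxPoints(r);e=sorted([(np.linalg.norm(b[i]-b[i-1]),*(b[i]-b[i-1])) for i in range(4)])[-1]
        print("bar xy",p+half-np.array(r[0])[::-1]*.0005,"mm",np.array(r[1])*.5,"ang",np.degrees(np.arctan2(-e[1],-e[2]))%180)
# disc at z=.03 (bright)
p3=ray(K,M,(353,115),.03)[0][:2];w3=toplane(K,M,g,.03,*p3,half);m=cv2.morphologyEx(cv2.inRange(w3,170,255),cv2.MORPH_OPEN,np.ones((3,3)))
cv2.imwrite("pics/head.png",np.hstack([cv2.resize(x,(380,380)) for x in(w,w3)]))
print(p,p3)
plan((*p,.3),106)
```

```text
bar xy [0.56017285 0.24093617] mm [13.4629097  60.35097504] ang 111.801414
[0.55738836 0.24702239] [0.56131332 0.24608378]
shift [ 0.0942  0.0421 -0.001 ] turn [-0.001  0.002 -0.006] t 2.62 j7 -0.25366327258023724
```

View pics/head.png

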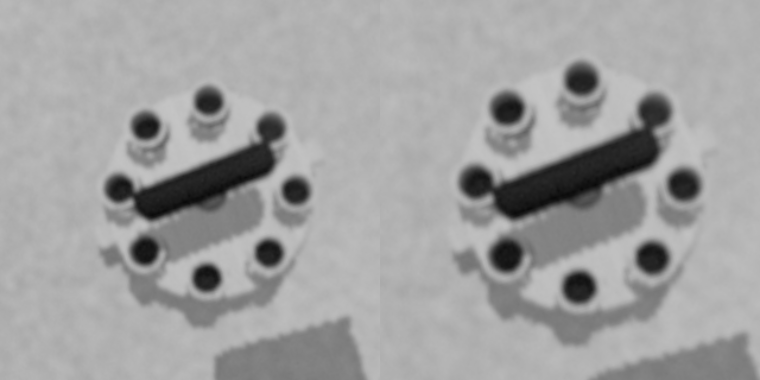

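The bar is at (0.560, 0.241), angle 111.8°, 60×13.5 mm, which agrees with the given 64×14.

Run:
```python
from h import *
plan((.560,.241,.0652),111.8)
```

```text
shift [0.0881 0.0431 0.2338] turn [-0.001  0.002 -0.107] t 2.62 j7 -0.25366327258023724
```

```bash
python3 -m inch '[[1,[0.04,0.02,0.03],[0,0,-0.05]],[1,[0.075,0.037,0.07],[0,0,-0.107]],[1,[0.088,0.043,0.12],[0,0,-0.107]],[1,[0.088,0.043,0.15],[0,0,-0.107]],[1,[0.088,0.043,0.15],[0,0,-0.107]]]'
python3 - <<'E'
from h import *
T,o=pose();c=viewer.camera("wrist");np.savez("w3.npz",T=T,**c)
K=c['mtx'];M=ext(c,T);g=cv2.cvtColor(c['img'],cv2.COLOR_BGR2GRAY)
half=.045;p=(.56,.241)
w=toplane(K,M,g,.1,*p,half)
m=cv2.inRange(w,0,45)
for q in cv2.findContours(m,0,2)[0]:
    if cv2.contourArea(q)>600:
        r=cv2.minAreaRect(q);b=cv2.boxPoints(r);e=sorted([(np.linalg.norm(b[i]-b[i-1]),*(b[i]-b[i-1])) for i in range(4)])[-1]
        print("bar xy",p+half-np.array(r[0])[::-1]*.0005,"mm",np.array(r[1])*.5,"ang",np.degrees(np.arctan2(-e[1],-e[2]))%180)
plan((.560,.241,.0652),111.8)
E
```

```text
t: 3.25
eef_pos: [0.5583, 0.2411, 0.1469]
eef_rot: [-0.001, 0.56, 0.829, -0.003]
wrist_force: [1.0, -0.4, 0.5]
gripper_width: 0.0933
gripper_force: 0.0Traceback (most recent call last):
  File "<stdin>", line 10, in <module>
TypeError: can only concatenate tuple (not "float") to tuple
```

Run:
```python
from h import *
c=dict(np.load("w3.npz"));T=c['T']
K=c['mtx'];M=ext(c,T);g=cv2.cvtColor(c['img'],cv2.COLOR_BGR2GRAY)
half=.045;p=np.array((.56,.241))
w=toplane(K,M,g,.1,*p,half)
m=cv2.inRange(w,0,45)
for q in cv2.findContours(m,0,2)[0]:
    if cv2.contourArea(q)>600:
        r=cv2.minAreaRect(q);b=cv2.boxPoints(r);e=sorted([(np.linalg.norm(b[i]-b[i-1]),*(b[i]-b[i-1])) for i in range(4)])[-1]
        print("bar xy",p+half-np.array(r[0])[::-1]*.0005,"mm",np.array(r[1])*.5,"ang",np.degrees(np.arctan2(-e[1],-e[2]))%180)
plan((.560,.241,.0652),111.8)
```

```text
bar xy [0.56630173 0.23087069] mm [12.16304398 34.07509232] ang 111.8014
shift [-0.0013 -0.0001  0.0839] turn [-0.001  0.001  0.002] t 3.3 j7 -0.3900026834922146
```

```bash
python3 -m inch '[[1,[-0.001,0,0.045],[0,0,0]],[1,[-0.001,0,0.084],[0,0,0]],[-0.4,[-0.001,0,0.084],[0,0,0]],[-1,[-0.001,0,0.084],[0,0,0]],[-1,[-0.001,0,0.084],[0,0,0]]]' 55
python3 -m inch '[[-1,[0,0,0],[0,0,0]],[-1,[0,0,0],[0,0,0]],[-1,[0,0,0],[0,0,0]]]'
python3 -c "
from h import *
plan((.60,.15,.22),135)"
```

```text
t: 3.92
eef_pos: [0.5612, 0.2444, 0.0679]
eef_rot: [0.001, 0.559, 0.829, 0.002]
wrist_force: [-0.8, 0.2, 0.2]
gripper_width: 0.0678
gripper_force: 0.0
t: 4.3
eef_pos: [0.5596, 0.2436, 0.0655]
eef_rot: [0.0, 0.559, 0.829, 0.0]
wrist_force: [-0.1, 0.0, 0.5]
gripper_width: 0.0373
gripper_force: 0.0
shift [-0.1019  0.0024 -0.1545] turn [ 0.   0.  -0.4] t 4.3 j7 -0.44622168348140595
```

```bash
python3 -m inch '[[-1,[0,0,0],[0,0,0]],[-1,[0,0,0],[0,0,0]],[-1,[0,0,0],[0,0,0]],[-1,[0,0,0],[0,0,0]]]'
python3 -m inch '[[-1,[0,0,-0.03],[0,0,0]],[-1,[0,0,-0.07],[0,0,0]],[-1,[0,0,-0.12],[0,0,0]],[-1,[0,0,-0.155],[0,0,0]]]'
python3 -c "
from h import *
T,o=pose();print(o['gripper_width'],o['gripper_force'])
plan((.6508,.018,.215),136.5)"
```

```text
t: 4.8
eef_pos: [0.56, 0.2444, 0.0665]
eef_rot: [0.0, 0.559, 0.829, 0.001]
wrist_force: [-3.2, -0.4, 7.8]
gripper_width: 0.0009
gripper_force: 4.0
t: 5.3
eef_pos: [0.5596, 0.2436, 0.2222]
eef_rot: [0.0, 0.559, 0.829, 0.001]
wrist_force: [0.0, 0.0, -0.0]
gripper_width: 0.0006
gripper_force: 0.0
0.0005615421986491321 0.0
shift [-2.434e-01 -2.000e-04  7.200e-03] turn [ 0.001  0.    -0.426] t 5.3 j7 -0.3472373895291418
```

The fingers closed on nothing, so I'm looking again.

```bash
python3 -m inch '[[0.5,[0,0,-0.03],[0,0,0]],[1,[0,0,-0.05],[0,0,0]],[1,[0,0,-0.05],[0,0,0]],[1,[0,0,-0.05],[0,0,0]],[1,[0,0,-0.05],[0,0,0]]]'
python3 - <<'E'
from h import *
T,o=pose();c=viewer.camera("wrist");np.savez("w4.npz",T=T,**c)
s=viewer.camera("scene");np.savez("s4.npz",**s)
cv2.imwrite("pics/w4.png",np.vstack([cv2.resize(np.hstack([c['img'],np.load('w3.npz')['img']]),(800,300)),cv2.resize(s['img'][220:320,360:560],(600,300),interpolation=2)[:,:].copy() if 0 else cv2.resize(s['img'][220:320,350:616],(800,300))]))
print(T.round(3))
E
```

```text
t: 5.92
eef_pos: [0.5589, 0.2429, 0.2688]
eef_rot: [-0.001, 0.559, 0.829, -0.001]
wrist_force: [-0.9, 0.5, 0.6]
gripper_width: 0.0465
gripper_force: 0.0
[[-0.376  0.927 -0.003  0.559]
 [ 0.927  0.376 -0.001  0.243]
 [-0.    -0.003 -1.     0.269]
 [ 0.     0.     0.     1.   ]]
```

View pics/w4.png

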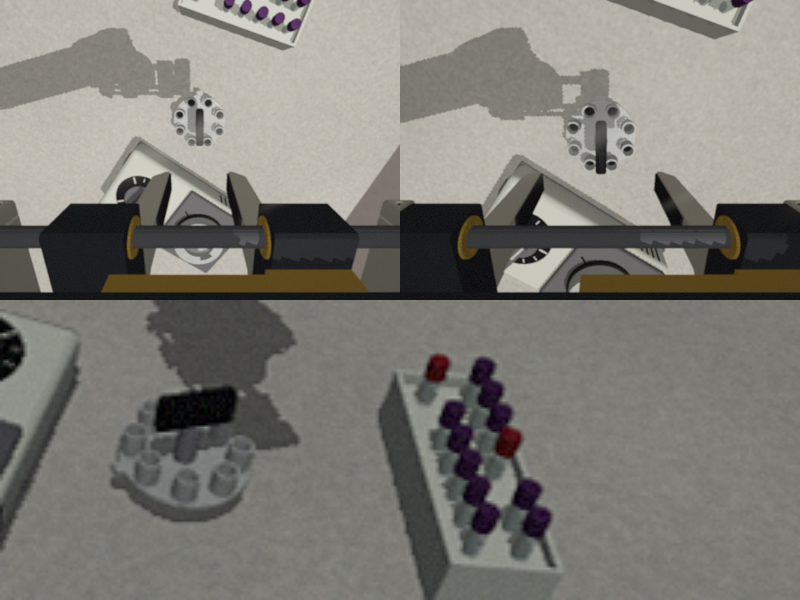

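The head still stands upright and unmoved, with its bar at about (318,203) in the new wrist frame. I'll triangulate the bar across views instead of assuming its height.

Run:
```python
from h import *
def bar(f,box,thr):
    c=dict(np.load(f));M=ext(c,c.get('T'));g=cv2.cvtColor(c['img'],cv2.COLOR_BGR2GRAY)
    x0,y0,x1,y1=box;m=cv2.inRange(g[y0:y1,x0:x1],0,thr)
    q=max(cv2.findContours(m,0,2)[0],key=cv2.contourArea);r=cv2.minAreaRect(q)
    uv=np.array(r[0])+(x0,y0);d=ray(c['mtx'],M,uv,0)[0]-M[:3,3];d/=np.linalg.norm(d)
    print(f,uv.round(1),np.round(r[1],1),round(r[2],1),"xy@.1",ray(c['mtx'],M,uv,.1)[0].round(4));return M[:3,3],d
def tri(L):
    A=sum(np.eye(3)-np.outer(d,d) for o,d in L);b=sum((np.eye(3)-np.outer(d,d))@o for o,d in L);p=np.linalg.solve(A,b)
    print("tri",p.round(4),[round(np.linalg.norm((np.eye(3)-np.outer(d,d))@(p-o))*1e3,1) for o,d in L])
a=bar("w2.npz",(300,60,410,175),45);t=bar("top0.npz",(203,225,250,256),45);s=bar("scene0.npz",(390,240,440,275),50)
b=bar("w4.npz",(305,165,335,250),70);d=bar("w3.npz",(300,180,345,285),80);s4=bar("s4.npz",(390,240,440,275),50)
tri([a,s]);tri([a,b]);tri([a,d]);tri([b,s4]);tri([t,s]);tri([a,d,s,t])
c=np.load("w4.npz");crop=cv2.resize(c['img'][130:260,250:400],(450,390),interpolation=2)
c3=cv2.resize(np.load("w3.npz")['img'][150:300,240:390],(350,390));cv2.imwrite("pics/c4.png",np.hstack([crop,c3]))
```

```text
w2.npz [357.4 112.8] [17.5 68.3] 3.8 xy@.1 [0.5591 0.2467 0.1   ]
top0.npz [220.7 239.4] [ 8.4 26.6] 74.1 xy@.1 [0.5575 0.24   0.1   ]
scene0.npz [414.9 258.6] [16.6 28.1] 80.5 xy@.1 [0.5862 0.2413 0.1   ]
w4.npz [319.  183.5] [17. 10.] 90.0 xy@.1 [0.5524 0.2639 0.1   ]
w3.npz [321. 247.] [60. 18.] 90.0 xy@.1 [0.5632 0.2372 0.1   ]
s4.npz [414.9 257.1] [14.8 28.7] 77.5 xy@.1 [0.5813 0.2414 0.1   ]
tri [0.5613 0.2467 0.0765] [np.float64(1.2), np.float64(1.2)]
tri [0.562  0.2512 0.0235] [np.float64(4.7), np.float64(4.7)]
tri [0.5582 0.2456 0.1252] [np.float64(1.5), np.float64(1.5)]
tri [0.5525 0.2528 0.0705] [np.float64(6.7), np.float64(6.7)]
tri [0.5602 0.2452 0.0755] [np.float64(0.5), np.float64(0.5)]
tri [0.5627 0.242  0.0844] [np.float64(5.8), np.float64(9.8), np.float64(5.4), np.float64(3.7)]
```

View pics/c4.png

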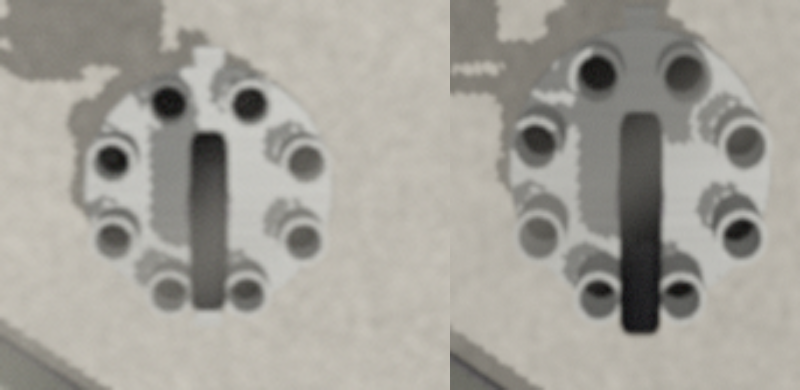

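```bash
python3 - <<'E'
from h import *
E={"w3.npz":[(321,193.5),(321,277.8)],"w4.npz":[(319.3,174),(319.3,232.7)]}
P={}
for f,e in E.items():
    c=dict(np.load(f));M=ext(c,c['T']);K=c['mtx']
    for z in(.1,.08,.06):
        p=ray(K,M,e,z);print(f,z,p[:,:2].round(4).tolist(),p.mean(0)[:2].round(4),"len",round(np.linalg.norm(p[0]-p[1])*1e3,1))
c=dict(np.load("w2.npz"));M=ext(c,c['T']);K=c['mtx'];print("cam w2",M[:3,3])
for z in(.1,.08,.06):
    p=ray(K,M,[(359.5,147.5),(355.5,79)],z);print(z,p[:,:2].round(4).tolist(),"len",round(np.linalg.norm(p[0]-p[1])*1e3,1))
E
python3 -m inch '[[1,[0,0,0],[0,0,0]],[1,[0,0,0],[0,0,0]],[1,[0,0,0],[0,0,0]],[1,[0,0,0],[0,0,0]],[1,[0,0,0],[0,0,0]]]'
```

```text
w3.npz 0.1 [[0.5479, 0.2749], [0.5727, 0.2138]] [0.5603 0.2443] len 65.9
w3.npz 0.08 [[0.5495, 0.2712], [0.5762, 0.2052]] [0.5629 0.2382] len 71.3
w3.npz 0.06 [[0.551, 0.2675], [0.5798, 0.1965]] [0.5654 0.232 ] len 76.6
w4.npz 0.1 [[0.5489, 0.2733], [0.5733, 0.2134]] [0.5611 0.2434] len 64.7
w4.npz 0.08 [[0.55, 0.2707], [0.5757, 0.2076]] [0.5629 0.2391] len 68.2
w4.npz 0.06 [[0.5512, 0.2681], [0.5781, 0.2017]] [0.5646 0.2349] len 71.7
cam w2 [0.52031536 0.22688449 0.49896804]
0.1 [[0.5724, 0.2125], [0.547, 0.2781]] len 70.4
0.08 [[0.575, 0.2118], [0.5483, 0.2807]] len 73.9
0.06 [[0.5776, 0.2111], [0.5496, 0.2833]] len 77.5
t: 6.65
eef_pos: [0.5596, 0.2435, 0.2703]
eef_rot: [0.0, 0.559, 0.829, 0.0]
wrist_force: [-0.2, -0.7, -0.2]
gripper_width: 0.0926
gripper_force: 0.0
```

The fingertips appear about 36 mm short of the reported TCP: the tip gap of 182 px implies 179 mm depth instead of 214. That fits closing just above the bar top, with an 8 N touch. The bar itself is where I measured it, at (0.561, 0.2435) with its top at 0.100. I'll grip 33 mm lower, in steps.

```bash
python3 -m inch '[[0.3,[0,0,0.055],[0,0,0]],[0,[0,0,0.11],[0,0,0]],[0,[0,0,0.16],[0,0,0]],[0,[0,0,0.195],[0,0,0]],[0,[0,0,0.205],[0,0,0]]]' 55
python3 -m inch '[[0,[0,0,0.015],[0,0,0]],[0,[0,0,0.03],[0,0,0]],[0,[0,0,0.031],[0,0,0]]]'
```

```text
t: 7.28
eef_pos: [0.5582, 0.2426, 0.063]
eef_rot: [-0.001, 0.559, 0.829, -0.002]
wrist_force: [0.4, 0.5, 1.0]
gripper_width: 0.049
gripper_force: 0.0
t: 7.65
eef_pos: [0.5592, 0.2432, 0.0337]
eef_rot: [-0.0, 0.559, 0.829, -0.001]
wrist_force: [0.5, -1.0, 0.4]
gripper_width: 0.0465
gripper_force: 0.0
```

```bash
python3 -m inch '[[-1,[0,0,0],[0,0,0]],[-1,[0,0,0],[0,0,0]],[-1,[0,0,0],[0,0,0]],[-1,[0,0,0],[0,0,0]],[-1,[0,0,0],[0,0,0]]]'
```

```text
t: 8.28
eef_pos: [0.5597, 0.2437, 0.0348]
eef_rot: [0.0, 0.559, 0.829, 0.0]
wrist_force: [-0.5, -0.8, 3.1]
gripper_width: 0.0138
gripper_force: 93.6
```

Gripped: 13.8 mm wide, 94 N. Now lift.

```bash
python3 -m inch '[[-1,[0,0,-0.02],[0,0,0]],[-1,[0,0,-0.06],[0,0,0]],[-1,[0,0,-0.11],[0,0,0]],[-1,[0,0,-0.15],[0,0,0]],[-1,[0,0,-0.15],[0,0,0]]]'
python3 -c "
from h import *
plan((.651,.018,.185),136.9)"
```

```text
t: 8.9
eef_pos: [0.5611, 0.2448, 0.187]
eef_rot: [0.001, 0.559, 0.829, 0.003]
wrist_force: [0.2, 0.5, -4.4]
gripper_width: 0.0135
gripper_force: 93.5
shift [-0.244  -0.0018  0.0017] turn [ 0.007  0.001 -0.434] t 8.9 j7 -0.36984323276840636
```

```bash
python3 -m inch '[[-1,[-0.03,0,0],[0,0,-0.08]],[-1,[-0.08,0,0],[0,0,-0.18]],[-1,[-0.13,0,0],[0,0,-0.28]],[-1,[-0.18,0,0],[0,0,-0.38]],[-1,[-0.22,0,0],[0,0,-0.434]]]'
python3 -m inch '[[-1,[0,0,0],[0,0,0]],[-1,[0,0,0],[0,0,0]]]'
python3 - <<'E'
from h import *
plan((.651,.018,.185),136.9)
T,o=pose();c=viewer.camera("wrist");np.savez("w5.npz",T=T,**c);cv2.imwrite("pics/w5.png",c['img']);print(T.round(3))
E
```

```text
t: 9.52
eef_pos: [0.6412, 0.0359, 0.1807]
eef_rot: [-0.002, 0.367, 0.93, -0.002]
wrist_force: [-0.0, 0.4, -2.8]
gripper_width: 0.0136
gripper_force: 93.5
t: 9.78
eef_pos: [0.6406, 0.0403, 0.182]
eef_rot: [-0.002, 0.367, 0.93, -0.0]
wrist_force: [0.1, -0.1, -1.7]
gripper_width: 0.0137
gripper_force: 93.5
shift [-0.0228 -0.0092 -0.0031] turn [-0.002 -0.004  0.001] t 9.78 j7 0.3596618370555098
[[-0.731  0.683 -0.004  0.641]
 [ 0.683  0.731  0.001  0.04 ]
 [ 0.004 -0.002 -1.     0.182]
 [ 0.     0.     0.     1.   ]]
```

View pics/w5.png

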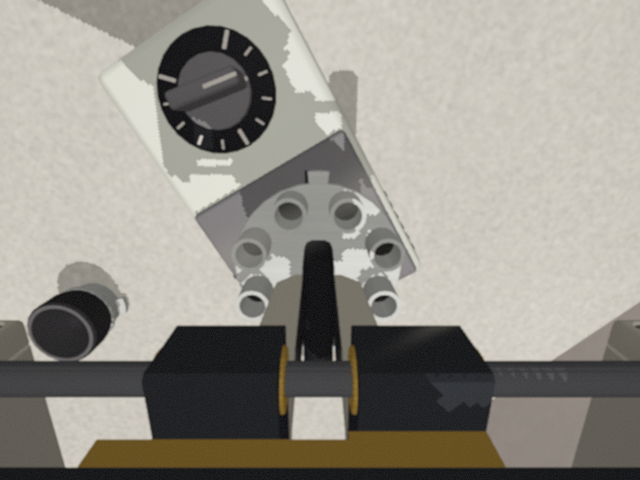

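The head is held upright, with its tab at (318,175) in line with the bar. I'll check the head's centre relative to the TCP.

Run:
```python
from h import *
c=dict(np.load("w5.npz"));T=c['T'];M=ext(c,T);K=c['mtx'];f=T[2,3]-.0345
def tl(uv,z): return (np.linalg.inv(T)@np.r_[ray(K,M,uv,z)[0],1])[:3].round(4)
print("tab r60",tl((318,171),f+.030),"bar end r32",tl((318,241),f+.1))
print("sleeve rims z52: ",[tl(p,f+.052) for p in((290,209),(346,209),(251,248),(386,248),(254,299),(382,299))])
g=cv2.cvtColor(c['img'],cv2.COLOR_BGR2GRAY)
m=cv2.inRange(g,0,60);m[160:]=0;m[:,:140]=0;m[:,290:]=0
q=max(cv2.findContours(m,0,2)[0],key=cv2.contourArea);e=cv2.fitEllipse(cv2.convexHull(q));print("dial plate",e,ray(K,M,e[0],.069))
```

```text
tab r60 [0.0565 0.0009 0.0047] bar end r32 [ 0.0375  0.0009 -0.0654]
sleeve rims z52:  [array([ 0.0392, -0.0141, -0.0173]), array([ 0.0392,  0.0159, -0.0174]), array([ 0.0169, -0.0363, -0.0174]), array([ 0.017 ,  0.0386, -0.0175]), array([-0.0146, -0.0364, -0.0175]), array([-0.0145,  0.0381, -0.0176])]
dial plate ((215.9517822265625, 88.8865737915039), (114.54100799560547, 128.33041381835938), 154.5003662109375) [[0.50253971 0.05406232 0.069     ]]
```

```bash
python3 -m inch '[[-1,[-0.012,-0.005,0],[0,0,0]],[-1,[-0.022,-0.01,0.005],[0,0,0]],[-1,[-0.022,-0.01,0.02],[0,0,0]],[-1,[-0.022,-0.01,0.03],[0,0,0]],[-1,[-0.022,-0.01,0.03],[0,0,0]]]'
python3 - <<'E'
from h import *
plan((.650,.0178,.1355),136.9)
T,o=pose();c=viewer.camera("wrist");np.savez("w6.npz",T=T,**c);M=ext(c,T);K=c['mtx']
g=cv2.cvtColor(c['img'],cv2.COLOR_BGR2GRAY);print(o['wrist_force'],o['wrist_torque'])
# dial plate again, from above-left view
m=cv2.inRange(g,0,60);m[170:]=0
for q in cv2.findContours(m,0,2)[0]:
    if cv2.contourArea(q)>1500: e=cv2.fitEllipse(cv2.convexHull(q));print(e,ray(K,M,e[0],.069))
E
```

```text
t: 10.45
eef_pos: [0.6502, 0.0176, 0.1526]
eef_rot: [-0.002, 0.367, 0.93, -0.001]
wrist_force: [-0.2, 0.1, -3.4]
gripper_width: 0.0137
gripper_force: 93.5
shift [0.0002 0.0001 0.0171] turn [-0.002 -0.003  0.001] t 10.45 j7 0.38087042553193307
[-0.19176747  0.13380612 -3.36701187] [ 0.02721438 -0.09422928  0.01921692]
((215.61541748046875, 51.29999542236328), (131.16473388671875, 150.12550354003906), 158.9907989501953) [[0.50226267 0.05420518 0.069     ]]
```

```bash
python3 -m inch '[[-1,[0,0,0.008],[0,0,0]],[-1,[0,0,0.015],[0,0,0]],[-1,[0,0,0.02],[0,0,0]],[-1,[0,0,0.024],[0,0,0]],[-1,[0,0,0.024],[0,0,0]]]'
```

```text
t: 11.12
eef_pos: [0.6512, 0.0177, 0.1364]
eef_rot: [0.001, 0.367, 0.93, -0.0]
wrist_force: [-9.7, -2.6, 20.2]
gripper_width: 0.0133
gripper_force: 94.0
```

```bash
python3 -m inch '[[-1,[0.0015,-0.0014,-0.003],[0,0,0]],[-1,[0.0015,-0.0014,-0.003],[0,0,0]],[-1,[0.0015,-0.0014,0],[0,0,0]],[-1,[0.0015,-0.0014,0],[0,0,0]]]'
python3 -c "
from h import *
T,o=pose();print(o['wrist_torque']);plan((.650,.018,.13),136.9)"
```

```text
t: 11.62
eef_pos: [0.6488, 0.0176, 0.1297]
eef_rot: [-0.001, 0.367, 0.93, 0.0]
wrist_force: [-1.0, 0.7, -3.0]
gripper_width: 0.0132
gripper_force: 80.6
[0.275667   0.00195844 0.03998182]
shift [-0.0006  0.0011 -0.0003] turn [-0.    -0.001  0.001] t 11.62 j7 0.36433232051751097
```

It slid into the slots at z 0.1297 with the wrist unloaded. Now push down.

```bash
python3 -m inch '[[-1,[0,0,0.006],[0,0,0]],[-1,[0,0,0.011],[0,0,0]],[-1,[0,0,0.016],[0,0,0]],[-1,[0,0,0.018],[0,0,0]],[-1,[0,0,0.018],[0,0,0]]]'
```

```text
t: 12.25
eef_pos: [0.6492, 0.0178, 0.1188]
eef_rot: [0.001, 0.367, 0.93, -0.001]
wrist_force: [-10.9, -1.8, 29.4]
gripper_width: 0.0137
gripper_force: 80.9
```

```bash
python3 -m inch '[[-1,[0.001,-0.001,-0.004],[0,0,0.08]],[-1,[0.001,-0.001,-0.004],[0,0,0.2]],[-1,[0.001,-0.001,-0.004],[0,0,0.33]],[-1,[0.001,-0.001,-0.004],[0,0,0.46]],[-1,[0.001,-0.001,-0.004],[0,0,0.6]]]'
python3 -c "
from h import *
T,o=pose();print(o['wrist_torque']);plan((.649,.018,.1185),76.9)"
```

```text
t: 12.88
eef_pos: [0.6502, 0.0188, 0.1189]
eef_rot: [0.002, 0.627, 0.779, 0.003]
wrist_force: [-2.2, 0.8, 10.4]
gripper_width: 0.0138
gripper_force: 80.8
[0.12103827 0.44497498 0.13791877]
shift [-0.0005 -0.0014  0.0004] turn [ 0.006 -0.002  0.445] t 12.88 j7 -0.15226377209512362
```

```bash
python3 -m inch '[[-1,[0,0,0],[0,0,0.13]],[-1,[0,0,0],[0,0,0.26]],[-1,[0,0,0],[0,0,0.38]],[-1,[0,0,0],[0,0,0.46]],[-1,[0,0,0],[0,0,0.5]]]'
python3 -c "
from h import *
T,o=pose();print(o['wrist_torque']);plan((.649,.018,.1185),76.9)"
```

```text
t: 13.5
eef_pos: [0.651, 0.0185, 0.119]
eef_rot: [0.002, 0.799, 0.601, 0.003]
wrist_force: [-1.9, 0.3, 9.3]
gripper_width: 0.0141
gripper_force: 80.9
[0.22293372 0.42045397 0.3589135 ]
shift [-0.0011 -0.0018  0.0005] turn [ 0.007 -0.003 -0.052] t 13.5 j7 -0.565030421202517
```

```bash
python3 -m inch '[[-1,[0,0,0],[0,0,0.06]],[-1,[0,0,0],[0,0,0.1]],[-1,[0,0,0],[0,0,0.1]]]'
python3 -c "
from h import *
T,o=pose();print(o['wrist_torque']);plan((.649,.018,.1185),76.9)"
```

```text
t: 13.88
eef_pos: [0.6497, 0.0193, 0.119]
eef_rot: [0.001, 0.826, 0.563, 0.002]
wrist_force: [-2.1, 0.8, 11.1]
gripper_width: 0.0136
gripper_force: 82.0
[0.2200414  0.70392257 1.02917873]
shift [-0.0015 -0.0002  0.0005] turn [ 0.005 -0.002 -0.146] t 13.88 j7 -0.6443312755538386
```

The stop is reached, with torque at 1.0 Nm. Relax the twist and let it spring up.

```bash
python3 -m inch '[[-1,[0,0,-0.003],[0,0,-0.02]],[-1,[0,0,-0.006],[0,0,-0.03]],[-1,[0,0,-0.009],[0,0,-0.03]],[-1,[0,0,-0.011],[0,0,-0.03]],[-1,[0,0,-0.011],[0,0,-0.03]]]'
python3 -c "
from h import *
T,o=pose();print(o['wrist_torque']);plan((.649,.018,.1245),76.9)"
```

```text
t: 14.5
eef_pos: [0.649, 0.019, 0.1248]
eef_rot: [-0.001, 0.819, 0.573, 0.001]
wrist_force: [5.6, 4.1, -11.7]
gripper_width: 0.0137
gripper_force: 79.3
[ 1.00623205 -1.82461154  0.63768773]
shift [-0.0009  0.0004  0.0003] turn [ 0.    -0.003 -0.121] t 14.5 j7 -0.6181868285226176
```

Locked: it stops at foot height 0.090 and resists the upward pull. Ease off and release.

```bash
python3 -m inch '[[-1,[0,0,0.002],[0,0,0]],[-1,[0,0,0.002],[0,0,0]],[0,[0,0,0.002],[0,0,0]],[0,[0,0,0.002],[0,0,0]],[0,[0,0,0.002],[0,0,0]]]'
python3 -m inch '[[0,[0,0,0.002],[0,0,0]],[0,[0,0,-0.01],[0,0,0]],[0,[0,0,-0.05],[0,0,0]],[0,[0,0,-0.1],[0,0,0]],[0,[0,0,-0.12],[0,0,0]]]'
python3 -c "
from h import *
plan((.503,.054,.22),60)"
```

```text
t: 15.12
eef_pos: [0.6473, 0.0155, 0.1252]
eef_rot: [0.0, 0.82, 0.572, -0.001]
wrist_force: [0.0, 1.2, 0.9]
gripper_width: 0.0392
gripper_force: 0.0
t: 15.75
eef_pos: [0.6496, 0.0178, 0.2501]
eef_rot: [0.002, 0.82, 0.573, 0.003]
wrist_force: [0.0, 0.3, -0.4]
gripper_width: 0.0464
gripper_force: 0.0
shift [-0.0165 -0.1503  0.0291] turn [ 0.006 -0.004  0.172] t 15.75 j7 -0.577235098210428
```

```bash
python3 -m inch '[[0,[-0.005,-0.05,0],[0,0,0.06]],[0,[-0.01,-0.1,0],[0,0,0.12]],[0,[-0.016,-0.145,0.01],[0,0,0.172]],[0,[-0.016,-0.15,0.02],[0,0,0.172]],[0,[-0.016,-0.15,0.02],[0,0,0.172]]]'
python3 -m inch '[[0,[0,0,0],[0,0,0]]]'
python3 - <<'E'
from h import *
T,o=pose();c=viewer.camera("wrist");np.savez("w7.npz",T=T,**c);M=ext(c,T);K=c['mtx'];print(T[:3,3])
g=cv2.cvtColor(c['img'],cv2.COLOR_BGR2GRAY)
s=viewer.camera("scene")['img'];t=viewer.camera("top")['img']
p=np.array((.503,.054));half=.05
w=toplane(K,M,g,.11,*p,half);w0=toplane(K,M,g,.069,*p,.06)
m=cv2.inRange(w,150,255)
for q in cv2.findContours(m,0,2)[0]:
    if cv2.contourArea(q)>30:
        r=cv2.minAreaRect(q);print("white",(p+half-np.array(r[0])[::-1]*.0005).round(4),np.array(r[1])*.5)
f=lambda a,n,h=300:cv2.resize(a,(n,h))
G=lambda a:cv2.cvtColor(a,cv2.COLOR_GRAY2BGR)
cv2.imwrite("pics/chk.png",np.vstack([np.hstack([f(c['img'],400),f(s[200:350,240:440],400)]),np.hstack([f(G(w),270,270),f(G(w0),270,270),f(t[160:300,240:370],260,270)])]))
E
```

```text
t: 16.38
eef_pos: [0.5019, 0.0536, 0.2256]
eef_rot: [0.0, 0.866, 0.5, 0.0]
wrist_force: [-0.7, -0.7, -0.3]
gripper_width: 0.0469
gripper_force: 0.0
t: 16.5
eef_pos: [0.5033, 0.0534, 0.2257]
eef_rot: [0.0, 0.866, 0.5, 0.001]
wrist_force: [-0.1, -0.2, 0.1]
gripper_width: 0.0466
gripper_force: 0.0
[0.50328226 0.05337572 0.22571255]
white [0.4902 0.0918] [ 3.49799323 12.61397552]
white [0.5065 0.0238] [2.  6.5]
white [0.5063 0.0975] [2.10859036 6.13971901]
white [0.5107 0.0668] [24.87598038  4.97519588]
white [0.5237 0.0264] [2.21359396 6.00832748]
white [0.5234 0.0952] [6.00832748 2.21359396]
white [0.5375 0.0368] [2.4206934  6.71547222]
white [0.5375 0.085 ] [6.36396027 2.12132025]
white [0.5457 0.0696] [6.65815926 2.63038373]
white [0.5033 0.0543] [99.5 99.5]
```

View pics/chk.png

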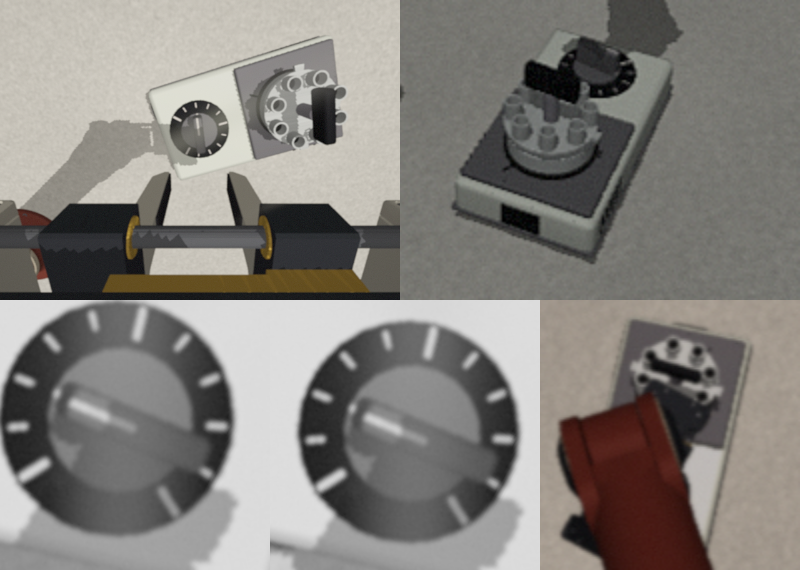

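The head sits upright in the socket with its bar square across the mixer. Next: the dial's plate centre, mark angles and pointer angle from this frame.

```bash
cat > dial.py <<'E'
from h import *
def dial(c,T,p=np.array((.503,.054))):
    M=ext(c,T);K=c['mtx'];g=cv2.cvtColor(c['img'],cv2.COLOR_BGR2GRAY);half=.062;s=.00025
    w=toplane(K,M,g,.069,*p,half,s);xy=lambda r:p+half-np.array(r)[::-1]*s
    m=cv2.morphologyEx(cv2.inRange(w,0,95),cv2.MORPH_CLOSE,np.ones((25,25)))
    q=max(cv2.findContours(m,0,2)[0],key=cv2.contourArea);e=cv2.fitEllipse(cv2.convexHull(q));C=xy(e[0])
    print("plate",C.round(4),np.array(e[1])*s*1e3)
    for q in cv2.findContours(cv2.inRange(w,145,255),0,2)[0]:
        if cv2.contourArea(q)<80 or cv2.contourArea(q)>2500: continue
        r=cv2.minAreaRect(q);v=xy(r[0])-C;R_=np.linalg.norm(v)*1e3
        if 34<R_<48: print("mark R%.1f ang %.1f len %.1f"%(R_,np.degrees(np.arctan2(v[1],v[0])),max(r[1])*s*1e3))
    w=toplane(K,M,g,.11,*C,half,s)
    for q in cv2.findContours(cv2.inRange(w,135,255),0,2)[0]:
        r=cv2.minAreaRect(q);v=half-np.array(r[0])[::-1]*s;a=cv2.fitLine(q,2,0,.01,.01).ravel()
        if cv2.contourArea(q)>150 and np.linalg.norm(v)<.03:
            L=np.degrees(np.arctan2(-a[0],-a[1]))%180;print("pointer at",(C+v).round(4),"line ang",round(L,1),"from centre",np.degrees(np.arctan2(v[1],v[0])).round(1),"size",np.array(r[1])*s*1e3)
E
python3 - <<'E'
from dial import *
c=dict(np.load("w7.npz"));dial(c,c['T'])
plan((.503,.054,.07),60)
E
```

```text
plate [0.5042 0.0525] [96.33194733 97.40040588]
pointer at [0.5044 0.0527] line ang 131.9 from centre 45.0 size [123.75 123.75]
shift [ 0.0004 -0.      0.1554] turn [ 0.    -0.001 -0.   ] t 16.65 j7 -0.8236693140952424
```

```bash
sed -i 's/255),0,2)/255),1,2)/' dial.py
python3 - <<'E'
from dial import *
c=dict(np.load("w7.npz"));dial(c,c['T'])
E
```

```text
plate [0.5042 0.0525] [96.33194733 97.40040588]
mark R41.0 ang -147.8 len 10.8
mark R43.9 ang -120.7 len 3.7
mark R41.3 ang 94.5 len 7.6
mark R42.3 ang -94.1 len 7.8
mark R41.7 ang 67.3 len 7.4
mark R42.6 ang -67.4 len 7.2
mark R42.4 ang -40.6 len 7.8
mark R41.9 ang 40.1 len 7.9
mark R42.3 ang 13.0 len 8.2
pointer at [0.4783 0.0417] line ang 33.8 from centre -157.4 size [10.88906097  2.18259168]
pointer at [0.5064 0.0237] line ang 94.0 from centre -85.8 size [2.75 7.25]
pointer at [0.5115 0.0658] line ang 65.9 from centre 61.4 size [26.59787369  8.65332317]
pointer at [0.5254 0.0572] line ang 73.3 from centre 12.4 size [40.00566864 18.99313354]
pointer at [0.5089 0.061 ] line ang 137.4 from centre 61.2 size [87.32374573 87.29613495]
pointer at [0.5044 0.0527] line ang 131.9 from centre 45.0 size [123.75 123.75]
```

Marks 1–4 and 6–10 are evenly spaced at 27°, with mark 4 at +13.0 to +13.4°. The bar is at about 65°. Grip it and turn clockwise about 52°.

```bash
python3 -m inch '[[0,[0,0,0.05],[0,0,-0.087]],[0,[0,0,0.1],[0,0,-0.087]],[0,[0,0,0.145],[0,0,-0.087]],[0,[0,0,0.168],[0,0,-0.087]],[0,[0,0,0.175],[0,0,-0.087]]]' 20
python3 -m inch '[[-1,[0,0,0],[0,0,0]],[-1,[0,0,0],[0,0,0]],[-1,[0,0,0],[0,0,0]],[-1,[0,0,0],[0,0,0]],[-1,[0,0,0],[0,0,0]]]'
python3 -c "
from h import *
T,o=pose();print(o['wrist_torque']);plan((.5037,.0533,.05),13.3)"
```

```text
t: 17.27
eef_pos: [0.5013, 0.0536, 0.0488]
eef_rot: [-0.001, 0.843, 0.537, -0.001]
wrist_force: [-0.5, 0.2, 1.1]
gripper_width: 0.0463
gripper_force: 0.0
t: 17.9
eef_pos: [0.5038, 0.0531, 0.0512]
eef_rot: [0.001, 0.844, 0.537, 0.002]
wrist_force: [3.2, -2.4, 2.1]
gripper_width: 0.0139
gripper_force: 19.9
[-0.52585087 -0.77120895  0.04923711]
shift [ 0.0001 -0.0002  0.0012] turn [ 0.003 -0.003  0.902] t 17.9 j7 -0.868236056545841
```

```bash
python3 -m inch '[[-1,[0,0,0],[0,0,0.12]],[-1,[0,0,0],[0,0,0.27]],[-1,[0,0,0],[0,0,0.42]],[-1,[0,0,0],[0,0,0.57]],[-1,[0,0,0],[0,0,0.72]]]'
python3 -m inch '[[-1,[0,0,0],[0,0,0.1]],[-1,[0,0,0],[0,0,0.182]],[-1,[0,0,0],[0,0,0.182]],[-1,[0,0,0],[0,0,0.182]]]'
python3 -c "
from h import *
T,o=pose();print(o['wrist_torque']);plan((.5037,.0533,.05),13.3)"
```

```text
t: 18.52
eef_pos: [0.5044, 0.0525, 0.0512]
eef_rot: [0.001, 0.979, 0.203, 0.003]
wrist_force: [3.2, -2.9, 0.2]
gripper_width: 0.0138
gripper_force: 19.9
t: 19.02
eef_pos: [0.5045, 0.0523, 0.0512]
eef_rot: [0.001, 0.993, 0.115, 0.003]
wrist_force: [4.0, -3.6, 2.0]
gripper_width: 0.0138
gripper_force: 19.9
[-7.91473150e-01 -9.35132829e-01 -7.51491161e-04]
shift [-0.0005 -0.0011  0.0012] turn [ 0.002 -0.005 -0.001] t 19.02 j7 -1.5164224103052186
```

Yaw is on target. Release, lift and verify.

```bash
python3 -m inch '[[0,[0,0,0],[0,0,0]],[0,[0,0,0],[0,0,0]],[0,[0,0,0],[0,0,0]],[0,[0,0,0],[0,0,0]],[0,[0,0,-0.01],[0,0,0]]]'
python3 -m inch '[[0,[0,0,-0.05],[0,0,0]],[0,[0,0,-0.1],[0,0,0]],[0,[0,0,-0.15],[0,0,0]],[0,[0,0,-0.18],[0,0,0]],[0,[0,0,-0.18],[0,0,0]]]'
python3 -m inch '[[0,[0,0,0],[0,0,0]],[0,[0,0,0],[0,0,0]]]'
python3 - <<'E'
from dial import *
T,o=pose();c=viewer.camera("wrist");np.savez("w8.npz",T=T,**c);dial(c,T)
a=viewer.camera("scene")['img'];np.save("s8.npy",a)
E
```

```text
t: 19.65
eef_pos: [0.5007, 0.0539, 0.06]
eef_rot: [-0.0, 0.993, 0.116, -0.001]
wrist_force: [-0.1, 0.5, 0.8]
gripper_width: 0.0463
gripper_force: 0.0
t: 20.27
eef_pos: [0.5031, 0.0541, 0.2432]
eef_rot: [-0.0, 0.993, 0.116, 0.003]
wrist_force: [0.3, -0.1, -0.4]
gripper_width: 0.0463
gripper_force: 0.0
t: 20.52
eef_pos: [0.5004, 0.0537, 0.2388]
eef_rot: [0.0, 0.993, 0.116, -0.002]
wrist_force: [-0.5, -1.0, -0.3]
gripper_width: 0.0464
gripper_force: 0.0
plate [0.5047 0.0525] [96.23569489 97.50894928]
mark R42.2 ang -121.7 len 6.2
mark R41.8 ang 95.1 len 7.3
mark R42.2 ang -94.8 len 6.8
mark R41.9 ang 68.1 len 6.6
mark R42.0 ang -67.9 len 7.1
mark R41.7 ang -40.7 len 7.1
mark R41.6 ang 40.8 len 7.0
mark R41.9 ang 13.8 len 6.5
mark R40.7 ang -13.6 len 14.4
pointer at [0.5185 0.0558] line ang 13.4 from centre 13.4 size [27.4088974   5.20558167]
pointer at [0.5134 0.0546] line ang 63.8 from centre 13.7 size [87.85801697 87.15090179]
pointer at [0.5048 0.0526] line ang 90.2 from centre 45.0 size [123.75 123.75]
```

The pointer is at 13.4° and mark 4 at 13.8°, so the dial is set. The gripper is clear of everything, so I'm handing in.

```bash
python3 -c "
from cell import job
print(job.job_done())"
```

```text
the job is handed in; nothing more can be done
None
```

The eight-tube head is locked upright in the mixer's socket, the speed dial points at mark 4 to within half a degree, and I handed the job in at about 20.6 s with the gripper clear; the first grasp closed on nothing, just above the handle, and I repeated it lower.

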